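Sort the stray counter stock into its trays

TASK

Sort the stray stock from the front of the table into the trays: the two ribbon spools into the pale wooden tray, one in each bay, the two wrapped sweets into the white two-bay tray, one in each bay, and the yellow wafer pack into the blue tray. Everything must lie flat and right way up on its tray's floor, not resting on a rim or divider; leave the red tin and the price card where they stand.

Things in the scene. Friction and masses are not known exactly. Their poses are not given: they have to be found in the camera images.
- ribbon_tray: Pale wooden tray with a cork-brown floor, fixed to the table, rim 18 mm high, walls 5 mm thick, inner floor 10 mm above the table. Origin: centre of the underside. x: along its 126 mm side (the side with the small brass plate is -x); y: along its 171 mm side. Outside 126 (x) x 171 (y) mm. A 5 mm divider, as high as the rim, runs along x and makes two bays, each 116 (x) x 78 (y) mm inside, centred at y = +41.5 mm and y = -41.5 mm
- sweet_tray: White two-bay tray (not the flat white platter behind), fixed to the table, rim 18 mm high, walls 5 mm thick, inner floor 10 mm above the table. Origin: centre of the underside. x: along its 126 mm side (the side with the small brass plate is -x); y: along its 171 mm side. Outside 126 (x) x 171 (y) mm. A 5 mm divider, as high as the rim, runs along x and makes two bays, each 116 (x) x 78 (y) mm inside, centred at y = +41.5 mm and y = -41.5 mm
- pack_tray: Blue tray, fixed to the table, rim 18 mm high, walls 5 mm thick, inner floor 10 mm above the table. Origin: centre of the underside. x: along its 126 mm side (the side with the small brass plate is -x); y: along its 130 mm side. Outside 126 (x) x 130 (y) mm; a single well without divider, 116 (x) x 120 (y) mm inside
- red_spool: Spool of red ribbon with pale flanges, 53 mm across and 22 mm high, standing flat; grip it across its flanges anywhere. 35 g. Origin: centre of the underside; z up its axis
- yellow_spool: Spool of golden-yellow ribbon with pale flanges, 53 mm across and 22 mm high, standing flat; grip it across its flanges anywhere. 35 g. Origin: centre of the underside; z up its axis
- teal_sweet: Bright teal-blue twist-wrapped sweet lying flat, 36 (x) x 60 (y) x 18 mm high, its twisted ends along y; pinch the middle across x. 12 g. Origin: centre of the underside, on the table at the start
- navy_sweet: Dark navy-blue twist-wrapped sweet lying flat, 29 (x) x 60 (y) x 18 mm high, its twisted ends along y; pinch the middle across x. 12 g. Origin: centre of the underside, on the table at the start
- wafer_pack: Flat yellow pack of filled wafers with chocolates pictured on its top, a box 46 (x) x 96 (y) x 22 mm high; grip across x. About 60 g. Origin: centre of the underside
- red_tin: Bystander: round red tin with a cream lid, 64 mm across, 64 mm high, loose. Origin: centre of the underside
- price_card: Bystander: white price card upright in a small foot, 19 (x) x 68 (y) x 49 mm high, loose, 40 g. Origin: centre of the underside

How it is judged:
By the outcome, as a careful person would: the job done as asked, in the order asked, and still so for the second after the job is handed in, with the robot touching nothing.
It also fails if it takes over 120 s, if anything falls off the work surface, if the arm or the gripper's body presses on something with over 40 N, if the wrist force passes 120 N, or if a joint passes its speed limit or range.

ROBOT

A 6-joint arm with a two-finger parallel gripper is mounted at the origin on a cart in front of the work surface, level with it; the furniture and walls round the work are solid. World frame = base frame: x ahead of the robot, y to its left, z up, the work surface at z = 0. Lengths are in m, angles in rad, forces in N, time in s.
With the tool pointing down it reaches from about 0.35 to 0.85 m from the base axis. Payload 8.1 kg.
Tool frame: the origin (TCP) lies between the finger pads; the fingertips stand 11 mm ahead of it and the grasp point (between the pads) lies 8 mm behind it (tips_ahead is the z of the fingertips in the tool frame, in m); z points along the fingers, y is the line along which they close (so a half turn about z gives the same grasp; the last joint's range is limited). The gripper opens to 93 mm and grips with 3 to 60 N. Pads are 15 mm wide; open, the fingers measure 128 mm over their backs; the gripper's body (75 mm by 188 mm) begins 65 mm behind the grasp point.
Start: joints at [-1.404, 0.13, 1.488, -0, 1.523, -0.085], TCP at [0.15, -0.581, 0.23] pointing down, gripper open.
Joint ranges: [-2.96, 2.96], [-0.89, 2.26], [0.02, 2.5], [-1.34, 4.48], [0, 2.73], [-2.66, 2.66]. Speed limits (rad/s): [2.39, 2.39, 2.79, 3.14, 3.14, 3.14].

INTERFACE

Orientations are given as a rotation vector (axis times angle).
In Python, from plant import read_state, read_camera, close_job, tips_ahead gives the robot as it stands. The module is installed in compiled form; this text tells all that it offers.
- The arm moves only by the tool move_arm, never from a script. Its argument "plan" is a list of rows, each a list of 7 numbers: the turn, a rotation vector about the tool's x, y, z in units of 6 degrees (1.0 is 6 degrees), then the shift along the tool's x, y, z in units of 25 mm (1.0 is 25 mm), then the finger opening in mm, from 0 to 93. A call has exactly 10 rows; each row shifts and turns the commanded pose from where the row before left it, along the tool's axes as they then stand; what a row does not reach is not made up. A row lasts 1/10 s, in which the tool goes at most 50 mm and 8.59 degrees, less where a joint would pass 70% of its speed; a pose out of reach is approached as far as the arm can. A call is refused whole if a number of a shift passes 1 or a number of a turn 1, either way. A call with a gripper value outside its range is refused whole. The fingers move at their own pace and stop on an object; "force" is the grip in N (left out, the last holds). Time passes only in rows, so rows that do not move let the fingers close, or fill a call up. It gives the time, the measured TCP pose, the force, the opening and the grip force at its end, in the units of the state.
- read_state(): the state, without advancing time (a new reading comes with each control period).
- read_camera(name): name is "side" or "top" or "wrist"; returns a dict with "frame" (480x640x3 uint8, red, green, blue), "z_map" (480x640 float32, m along the optical axis (not along the pixel's ray), 0 where there is no reading), "fx", "fy", "cx", "cy" (pixels), "rvec" (rotation vector, rad) and "tvec" (3), from world to camera coordinates, as OpenCV has them. Camera axes: x right, y down, z forward; pixel columns grow to the right and rows downward; lengths in m; the calibration is good to about 2 mm. A picture is of the moment at which its call begins.
- close_job(): hands the job in; it is judged then, once.
The state is a dict: "t": time; "q": joint angles; "dq": joint speeds; "joint_torque": joint torques, N m; "tool_pos": TCP position; "orientation": TCP orientation; "force": force on the tool from outside, world axes, zero at the start; "wrist_torque": the same for the moment, N m; "opening": finger opening in m; "gripper_force": force on a finger pad.
Only numpy, scipy, OpenCV 4.12 (cv2) and the standard library are available. Lean on these libraries where they do the work, as an engineer would, in place of code of your own. Each camera call takes 0.05 s, during which the arm holds its last target. There are 200 camera calls.

## Working session

There is one attempt and no reset: what is moved stays moved. The work goes in short steps, Python scripts to look and compute and a tool call to move; the robot and the scene stay as the last step left them, time stands still between calls to the robot, and variables do not carry over. Pictures are saved under pics/ and viewed, at most 17 in all, crops included, and the job is handed in when it is done.

Besides the shell and the picture viewer there is one more tool, called after "Call:" as name(argument=value, ...) on one line, values as JSON. move_arm: Moves the arm, as the interface text tells. Its arguments: {"type":"object","properties":{"plan":{"type":"array","items":{"type":"array","items":{"type":"number"}}},"force":{"type":"number"}},"required":["plan"]}

```bash
mkdir -p pics; cat > h.py <<'E'
import numpy as np, cv2
from plant import *
def cam(n,save=None):
    c=read_camera(n)
    if save: cv2.imwrite(f'pics/{save}.png',c['frame'][:,:,::-1])
    return c
def pts(c):
    "world point of every pixel from z_map"
    R=cv2.Rodrigues(np.array(c['rvec']))[0]; v,u=np.mgrid[0:480,0:640]; z=c['z_map']
    P=np.stack([(u-c['cx'])/c['fx']*z,(v-c['cy'])/c['fy']*z,z],-1)
    return (P-np.array(c['tvec']))@R
def ray(c,uv,h):
    R=cv2.Rodrigues(np.array(c['rvec']))[0]; uv=np.atleast_2d(uv).astype(float)
    d=np.c_[(uv[:,0]-c['cx'])/c['fx'],(uv[:,1]-c['cy'])/c['fy'],np.ones(len(uv))]@R
    o=-R.T@np.array(c['tvec']).ravel(); return o+d*((h-o[2])/d[:,2])[:,None]
E
python3 - <<'E'
from h import *
for n in ['top','side']:
    c=cam(n,n+'0'); R=cv2.Rodrigues(np.array(c['rvec']))[0]
    print(n,c['fx'],-R.T@np.array(c['tvec']).ravel(),R.round(2).tolist())
s=read_state();print(s, tips_ahead)
E
```

```text
top 580.1044004716076 [0.34646798 0.02774143 1.70409346] [[-0.02, -1.0, 0.01], [-1.0, 0.02, -0.1], [0.1, -0.01, -1.0]]
side 557.1722679130936 [-0.04469398  0.91038251  0.75635573] [[-0.84, -0.55, 0.0], [-0.3, 0.46, -0.83], [0.45, -0.7, -0.55]]
{'t': 0.1, 'q': array([-1.40439156e+00,  1.31083853e-01,  1.48914977e+00, -2.34852559e-05,
        1.52302414e+00, -8.53880405e-02]), 'dq': array([ 4.66654020e-04, -1.10268501e-03,  4.27905850e-05,  5.59816533e-05,
       -1.06135466e-03, -4.38552108e-04]), 'joint_torque': array([ 1.82627820e-03, -5.61339927e+01, -4.93095875e+01,  7.71190692e-02,
        2.90496508e-02, -4.03159788e-05]), 'tool_pos': array([ 0.14942212, -0.58058404,  0.22870473]), 'orientation': array([-3.11507869e+00, -3.94264222e-01,  1.42663766e-04]), 'force': array([-0.10340088, -0.21341731,  0.07844277]), 'wrist_torque': array([-0.03101694, -0.03481193, -0.06139134]), 'gripper_force': 0.0, 'opening': 0.09312728038075539} 0.011
```

View pics/top0.png

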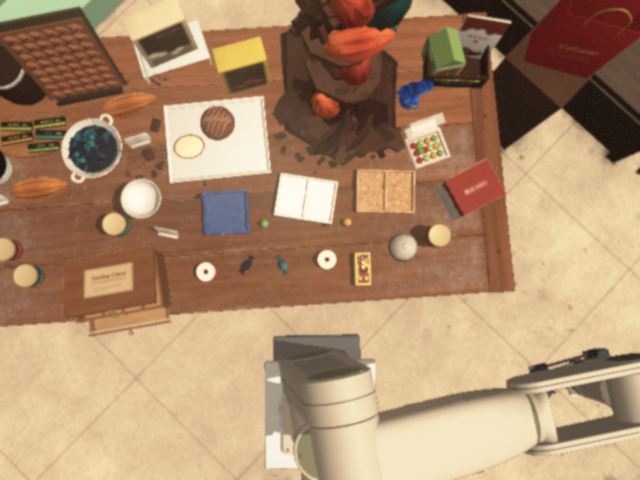

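View pics/side0.png

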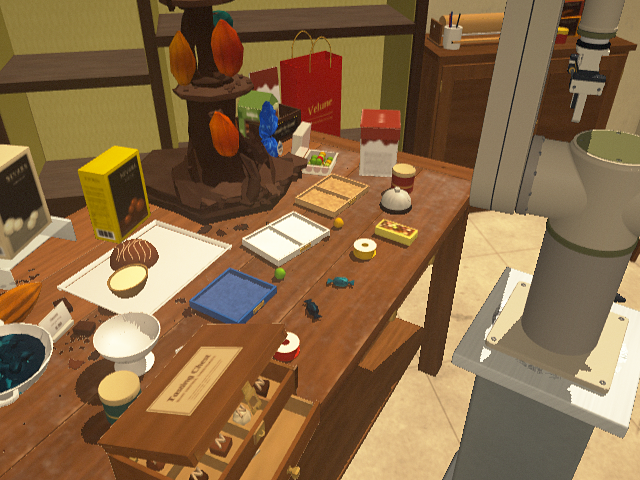

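The top view shows the red spool at (205,271), navy sweet at (247,266), teal sweet at (283,266), yellow spool at (327,260) and wafer pack at (362,268). The blue tray is at (226,212), the white tray at (306,198) and the wooden tray at (386,191). The red tin is at (439,236) and the price card at (165,232). The side view agrees and shows the tall chest close to the red spool.

```bash
python3 - <<'E'
from h import *
c=cam('top'); P=pts(c); 
cv2.imwrite('pics/top1.png',cv2.resize(c['frame'][165:300,180:460,::-1],(784,378),interpolation=cv2.INTER_CUBIC))
# heights: things >6mm above table in front region
Z=P[...,2]; print('table z', np.median(Z[240:255,290:320]), Z[240:255,290:320].std())
m=((Z>0.007)&(Z<0.12)).astype(np.uint8); m[:170]=0;m[300:]=0;m[:,:140]=0;m[:,470:]=0
n,l,st,ce=cv2.connectedComponentsWithStats(m)
for i in range(1,n):
    if st[i,4]<15: continue
    q=P[l==i]; h=np.percentile(q[:,2],90)
    v,u=np.where(l==i); r=ray(c,np.c_[u,v],h)
    rc=cv2.minAreaRect(r[:,:2].astype(np.float32)*1000)
    print(ce[i].round(0),st[i,4],'h',h.round(3),'c',q[:,:2].mean(0).round(3),'rect',np.round(rc[0],0),np.round(rc[1],0),round(rc[2],1))
E
```

```text
table z 0.00024730761581152894 0.0803800262261723
[211. 174.] 554 h 0.019 c [0.696 0.309] rect [690. 283.] [298.  36.] 89.1
[386. 191.] 2084 h 0.019 c [ 0.638 -0.207] rect [ 635. -203.] [176. 131.] 89.1
[306. 198.] 2077 h 0.019 c [0.62 0.03] rect [616.  31.] [177. 137.] 79.1
[148. 198.] 644 h 0.068 c [0.622 0.482] rect [619. 470.] [112.  62.] 0.7
[447. 203.] 361 h 0.102 c [ 0.594 -0.375] rect [ 587. -364.] [105.  33.] 26.8
[225. 212.] 1569 h 0.019 c [0.583 0.266] rect [581. 267.] [138. 135.] 2.4
[347. 222.] 59 h 0.025 c [ 0.549 -0.089] rect [550. -88.] [20. 29.] 88.7
[264. 223.] 57 h 0.025 c [0.547 0.152] rect [547. 152.] [22. 22.] 62.5
[438. 236.] 478 h 0.068 c [ 0.5   -0.345] rect [ 500. -343.] [69. 74.] 4.8
[167. 232.] 148 h 0.047 c [0.525 0.435] rect [521. 433.] [72. 24.] 79.6
[402. 247.] 635 h 0.05 c [ 0.47  -0.247] rect [ 468. -246.] [83. 84.] 25.0
[161. 277.] 566 h 0.107 c [0.396 0.439] rect [400. 432.] [140.  37.] 8.7
[326. 259.] 242 h 0.027 c [ 0.439 -0.028] rect [440. -28.] [49. 52.] 89.0
[362. 269.] 526 h 0.028 c [ 0.41 -0.13] rect [ 410. -131.] [49. 95.] 88.6
[283. 265.] 80 h 0.02 c [0.425 0.1  ] rect [424. 100.] [51. 21.] 37.1
[246. 266.] 82 h 0.02 c [0.425 0.207] rect [423. 207.] [26. 46.] 37.9
[205. 272.] 258 h 0.027 c [0.409 0.323] rect [411. 322.] [53. 53.] 4.9
```

View pics/top1.png

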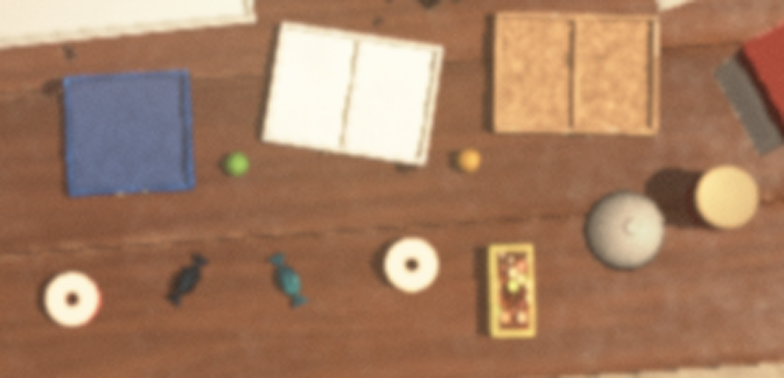

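The enlarged crop shows all five pieces lying clear. The navy sweet's long axis runs from (175,300) to (203,258), and the teal's from (302,303) to (273,257). The trays sit behind them, with small fruit balls between at (236,163) and (469,160). I start with the yellow spool, moving over it and turning afterwards.

```bash
cat >> h.py <<'E'
from scipy.spatial.transform import Rotation as Ro
def go(x,y,z,psi=None):
    "print the shift (tool axes, units) before and after the turn, and the turn (units about tool z)"
    s=read_state(); R=Ro.from_rotvec(s['orientation']).as_matrix(); p=s['tool_pos']
    ps=np.degrees(np.arctan2(R[1,0],R[0,0])); d=np.array([x,y,z])-p
    print('t',round(s['t'],2),'pos',p.round(4),'psi',ps.round(1),'zaxis',R[:,2].round(3),'open',round(s['opening'],4),'grip',round(s['gripper_force'],1),'F',s['force'].round(1),'q6',s['q'][5].round(2))
    print('  shift now',(R.T@d/0.025).round(2),end='')
    if psi is not None:
        a=np.radians(psi); Q=np.array([[np.cos(a),np.sin(a),0],[np.sin(a),-np.cos(a),0],[0,0,-1.]])
        e=Ro.from_matrix(R.T@Q).as_rotvec(); print('  turn',(np.degrees(e)/6).round(2),' shift after',(Q.T@d/0.025).round(2),end='')
    print()
E
python3 - <<'E'
from h import *
c=cam('top');P=pts(c)
for y0 in (-0.30,-0.2,-0.1,0.0):
    print(y0,[ (x0,float(np.percentile(P[...,2][(abs(P[...,0]-x0)<.012)&(abs(P[...,1]-y0)<.05)],98).round(3))) for x0 in (.70,.72,.74,.76,.78)])
q=P[(abs(P[...,0]-.40)<.06)&(P[...,2]>.03)&(P[...,1]>.3)&(P[...,1]<.6)]; print('chest y min',q[:,1].min(),'h',q[:,2].max())
go(.4395,-.028,.2)
E
```

```text
-0.3 [(0.7, 0.032), (0.72, 0.035), (0.74, 0.04), (0.76, 0.06), (0.78, 0.119)]
-0.2 [(0.7, 0.024), (0.72, 0.053), (0.74, 0.066), (0.76, 0.072), (0.78, 0.084)]
-0.1 [(0.7, 0.055), (0.72, 0.06), (0.74, 0.065), (0.76, 0.094), (0.78, 0.112)]
0.0 [(0.7, 0.055), (0.72, 0.059), (0.74, 0.075), (0.76, 0.085), (0.78, 0.09)]
chest y min 0.31109216959173136 h 0.19045913327730704
t 0.2 pos [ 0.1494 -0.5808  0.229 ] psi 14.4 zaxis [-0.     0.001 -1.   ] open 0.0931 grip 0.0 F [0.5 0.4 0.2] q6 -0.09
  shift now [ 16.74 -18.52   1.18]
```

Call:
move_arm(plan=[[0,0,0,0.88,-0.97,0,93],[0,0,0,0.88,-0.97,0,93],[0,0,0,0.88,-0.97,0,93],[0,0,0,0.88,-0.97,0,93],[0,0,0,0.88,-0.97,0,93],[0,0,0,0.88,-0.97,0,93],[0,0,0,0.88,-0.97,0,93],[0,0,0,0.88,-0.97,0,93],[0,0,0,0.88,-0.97,0,93],[0,0,0,0.88,-0.97,0,93]], force=15)

```text
t: 1.2
tool_pos: [0.3025, -0.2901, 0.2295]
orientation: [3.117, 0.394, 0.0]
force: [0.1, 0.5, -0.3]
opening: 0.0925
gripper_force: 0.0
```

Call:
move_arm(plan=[[0,0,0,0.88,-0.97,0,93],[0,0,0,0.88,-0.97,0,93],[0,0,0,0.88,-0.97,0,93],[0,0,0,0.88,-0.97,0,93],[0,0,0,0.88,-0.97,0,93],[0,0,0,0.88,-0.97,0,93],[0,0,0,0.88,-0.97,0,93],[0,0,0,0.88,-0.97,0,93],[0,0,-1,0.88,-0.97,0,93],[0,0,-1,0,0,0,93]])

```text
t: 2.2
tool_pos: [0.4405, -0.0277, 0.2295]
orientation: [-3.055, -0.729, -0.001]
force: [-0.4, -0.7, -0.1]
opening: 0.0928
gripper_force: 0.0
```

Call:
move_arm(plan=[[0,0,-1,0,0,0.3,93],[0,0,-1,0,0,0.3,93],[0,0,-1,0,0,0.3,93],[0,0,-1,0,0,0.3,93],[0,0,-1,0,0,0.3,93],[0,0,-1,0,0,0.3,93],[0,0,-1,0,0,0.3,93],[0,0,-1,0,0,0.3,93],[0,0,-1,0,0,0.3,93],[0,0,-1,0,0,0.3,93]])

```text
t: 3.2
tool_pos: [0.4394, -0.0307, 0.1542]
orientation: [-2.285, -2.156, 0.0]
force: [-0.3, 0.6, 0.8]
opening: 0.0931
gripper_force: 0.0
```

```bash
python3 - <<'E'
from h import *
c=cam('wrist','wr1'); go(.4395,-.028,.02,89)
R=cv2.Rodrigues(np.array(c['rvec']))[0];print(c['fx'],-R.T@np.array(c['tvec']).ravel(),R.round(2).tolist())
E
```

```text
t 3.25 pos [ 0.4386 -0.0306  0.1528] psi 87.0 zaxis [-0.002  0.    -1.   ] open 0.0931 grip 0.0 F [-0.4 -0.4 -2.2] q6 -0.13
  shift now [0.1  0.04 5.31]  turn [-0.02 -0.   -0.33]  shift after [0.1  0.03 5.31]
370.51005557433854 [0.44343803 0.04708889 0.3097144 ] [[1.0, -0.06, -0.0], [-0.06, -0.96, 0.28], [-0.02, -0.28, -0.96]]
```

View pics/wr1.png

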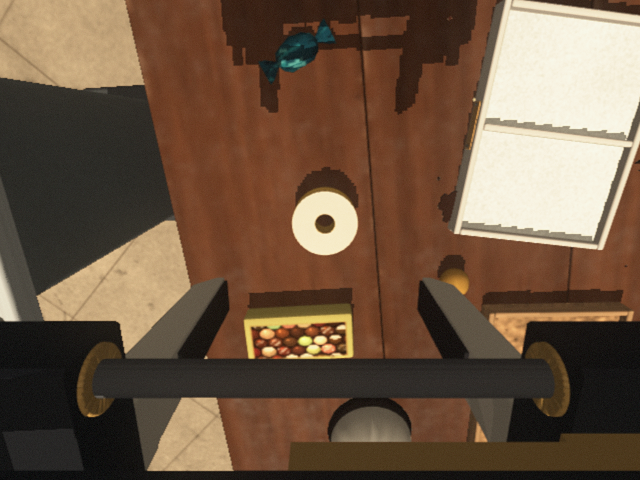

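The wrist view shows the yellow spool at (325,222), the wafer pack at (299,335), the teal sweet at (297,50), and the white tray upper right. I'll fix the spool centre from here.

```bash
cat >> h.py <<'E'
def blob(c,mask,h,near=None,rad=0.06,amin=60):
    "blobs of a mask as world min-area rects at height h (mm)"
    m=cv2.morphologyEx(mask.astype(np.uint8),cv2.MORPH_OPEN,np.ones((3,3),np.uint8))
    n,l,st,ce=cv2.connectedComponentsWithStats(m)
    for i in range(1,n):
        if st[i,4]<amin: continue
        k=max(cv2.findContours((l==i).astype(np.uint8),0,1)[0],key=len)[:,0]
        r=ray(c,k,h)[:,:2]; rc=cv2.minAreaRect((r*1000).astype(np.float32)); cc=cv2.minEnclosingCircle((r*1000).astype(np.float32))
        if near is None or np.hypot(*(np.array(rc[0])/1000-near))<rad:
            v,u=np.where(l==i); w=ray(c,np.c_[u,v],h)[:,:2]; e,V=np.linalg.eigh(np.cov((w-w.mean(0)).T))
            print(ce[i].round(),st[i,4],'rect',np.round(rc[0],1),np.round(rc[1],1),round(rc[2],1),'circ',np.round(cc[0],1),round(cc[1],1),'mean',(w.mean(0)*1000).round(1),'axis',np.degrees(np.arctan2(V[1,1],V[0,1])).round(1))
def hsv(c): return cv2.cvtColor(c['frame'],cv2.COLOR_RGB2HSV).astype(int)
E
python3 - <<'E'
from h import *
c=cam('wrist'); H=hsv(c)
print('spool');blob(c,(H[...,2]>180)&(H[...,1]<70),.022,(.44,-.03))
print('white tray');blob(c,(H[...,2]>150)&(H[...,1]<60),.018,(.6,.03),.1,3000)
print('teal');blob(c,(H[...,0]>80)&(H[...,0]<110)&(H[...,1]>90)&(H[...,2]>30),.009,(.42,.1))
go(.4395,-.028,.02,89)
E
```

```text
spool
[326. 223.] 2835 rect [440. -27.] [50.2 51.2] 87.0 circ [439.7 -26.9] 26.0 mean [439.8 -26.4] axis 110.8
white tray
[555. 126.] 31215 rect [618.5  31.3] [168.7 119.4] 80.2 circ [611.6  32.5] 99.1 mean [614.8  37.2] axis 86.8
teal
[304.  47.] 1205 rect [432.  104.8] [43.6 21.5] 26.4 circ [432.4 104.7] 22.2 mean [430.6 104.4] axis -152.4
t 3.3 pos [ 0.4386 -0.0305  0.1534] psi 86.5 zaxis [-0.002  0.    -1.   ] open 0.0931 grip 0.0 F [-0.3 -0.2 -0.6] q6 -0.13
  shift now [0.1  0.04 5.34]  turn [-0.02 -0.   -0.41]  shift after [0.1  0.03 5.34]
```

Call:
move_arm(plan=[[0,0,-0.4,0.14,0.05,0.6,93],[0,0,0,0,0,0.7,93],[0,0,0,0,0,0.7,93],[0,0,0,0,0,0.7,93],[0,0,0,0,0,0.7,93],[0,0,0,0,0,0.7,93],[0,0,0,0,0,0.7,93],[0,0,0,0,0,0.6,93],[0,0,0,0,0,0,93],[0,0,0,0,0,0,45]], force=15)

```text
t: 4.3
tool_pos: [0.441, -0.0273, 0.02]
orientation: [-2.246, -2.196, 0.0]
force: [0.5, 0.8, 0.4]
opening: 0.0887
gripper_force: 0.0
```

Call:
move_arm(plan=[[0,0,0,0,0,0,40],[0,0,0,0,0,0,40],[0,0,0,0,0,0,40],[0,0,0,0,0,0,40],[0,0,0,0,0,-0.5,40],[0,0,0,0,0,-0.7,40],[0,0,0,0,0,-0.7,40],[0,0,0,0,0,-0.7,40],[0,0,0,0,0,-0.7,40],[0,0,0,0,0,-0.7,40]])

```text
t: 5.3
tool_pos: [0.441, -0.0273, 0.1214]
orientation: [2.244, 2.198, 0.001]
force: [1.1, -0.0, -0.9]
opening: 0.0518
gripper_force: 15.0
```

```bash
python3 - <<'E'
from h import *
go(.634,-.162,.12,89)
E
```

```text
t 5.3 pos [ 0.441  -0.0273  0.1214] psi 88.8 zaxis [ 0.001 -0.    -1.   ] open 0.0518 grip 15.0 F [ 1.1 -0.  -0.9] q6 -0.16
  shift now [-5.23  7.83  0.06]  turn [ 0.01  0.   -0.03]  shift after [-5.25  7.81  0.05]
```

Call:
move_arm(plan=[[0,0,0,-0.58,0.87,0,40],[0,0,0,-0.58,0.87,0,40],[0,0,0,-0.58,0.87,0,40],[0,0,0,-0.58,0.87,0,40],[0,0,0,-0.58,0.87,0,40],[0,0,0,-0.58,0.87,0,40],[0,0,0,-0.58,0.87,0,40],[0,0,0,-0.58,0.87,0,40],[0,0,0,-0.58,0.87,0,40],[0,0,0,0,0,0,40]])

```text
t: 6.3
tool_pos: [0.6357, -0.1636, 0.1203]
orientation: [2.245, 2.196, 0.0]
force: [-0.8, 0.0, -0.2]
opening: 0.0516
gripper_force: 15.0
```

```bash
python3 - <<'E'
from h import *
c=cam('wrist','wr2'); P=pts(c); H=hsv(c)
print('rib'); blob(c,(H[...,0]>8)&(H[...,0]<25)&(H[...,1]<150)&(H[...,2]>130),.018,(.635,-.2),.1,2000)
print('white');blob(c,(H[...,2]>150)&(H[...,1]<60),.018,(.6,.03),.1,3000)
go(.634,-.162,.12,89)
E
```

```text
rib
[322. 255.] 30063 rect [ 639.4 -189.8] [145.9 263.1] 88.7 circ [ 639.8 -203.7] 132.3 mean [ 633.4 -177.7] axis 179.1
[323. 346.] 2739 rect [ 632.9 -244.7] [ 37.6 104.4] 88.7 circ [ 632.6 -257.5] 52.5 mean [ 632.7 -252.2] axis 178.6
white
[284.  36.] 13954 rect [608.5 -35. ] [ 50.1 125.5] 88.1 circ [609.9 -32. ] 65.1 mean [613.5 -30.8] axis 175.1
t 6.35 pos [ 0.6345 -0.1625  0.1201] psi 88.8 zaxis [-0. -0. -1.] open 0.0517 grip 15.0 F [-0.2  0.5 -1.5] q6 -0.31
  shift now [ 0.02 -0.02  0.  ]  turn [-0.    0.   -0.04]  shift after [ 0.02 -0.02  0.  ]
```

View pics/wr2.png

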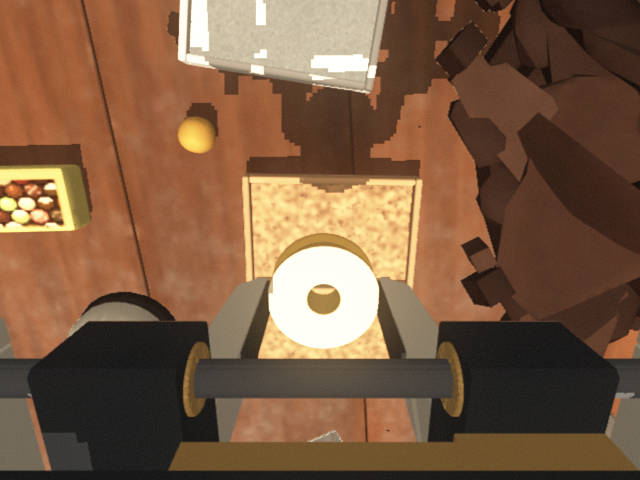

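The view shows the spool held level, with the wooden tray under it. The tray's +y rim corners are at about (244,177) and (421,178). I'll check the tray position from those.

```bash
python3 - <<'E'
from h import *
c=cam('wrist'); print(ray(c,[[244,177],[421,178]],.018).round(4).tolist())
E
```

```text
[[0.5799, -0.1164, 0.018], [0.7024, -0.1199, 0.018]]
```

Call:
move_arm(plan=[[0,0,0,0,0.1,0.4,40],[0,0,0,0,0,0.6,40],[0,0,0,0,0,0.6,40],[0,0,0,0,0,0.6,40],[0,0,0,0,0,0.6,40],[0,0,0,0,0,0.5,40],[0,0,0,0,0,0.25,40],[0,0,0,0,0,0,40],[0,0,0,0,0,0,40],[0,0,0,0,0,0,56]])

```text
t: 7.4
tool_pos: [0.6365, -0.1618, 0.0305]
orientation: [-2.244, -2.199, -0.0]
force: [1.2, 0.0, -0.1]
opening: 0.0547
gripper_force: 0.0
```

Call:
move_arm(plan=[[0,0,0,0,0,0,62],[0,0,0,0,0,0,68],[0,0,0,0,0,-0.2,70],[0,0,0,0,0,-0.5,70],[0,0,0,0,0,-0.8,70],[0,0,0,0,0,-0.8,80],[0,0,0,0,0,-0.8,93],[0,0,0,0,0,-0.8,93],[0,0,0,0,0,-0.8,93],[0,0,0,0,0,0,93]])

```text
t: 8.4
tool_pos: [0.639, -0.1626, 0.1538]
orientation: [2.239, 2.194, 0.005]
force: [0.4, 0.2, 0.8]
opening: 0.0928
gripper_force: 0.0
```

```bash
python3 - <<'E'
from h import *
c=cam('wrist'); H=hsv(c)
print('spool');blob(c,(H[...,2]>190)&(H[...,1]<70),.032,(.637,-.162))
go(.41,.3225,.15,89)
E
```

```text
spool
[318. 229.] 3210 rect [ 635.5 -161.3] [51.5 52.2] 88.7 circ [ 635.4 -161.4] 26.6 mean [ 635.4 -160.8] axis -173.0
t 8.45 pos [ 0.6381 -0.1623  0.1514] psi 88.8 zaxis [ 0.005 -0.002 -1.   ] open 0.0931 grip 0.0 F [ 0.4 -0.1  0.1] q6 -0.31
  shift now [19.2  -9.52 -0.02]  turn [ 0.05  0.01 -0.03]  shift after [19.23 -9.46  0.06]
```

Call:
move_arm(plan=[[0,0,0,0.96,-0.475,0,93],[0,0,0,0.96,-0.475,0,93],[0,0,0,0.96,-0.475,0,93],[0,0,0,0.96,-0.475,0,93],[0,0,0,0.96,-0.475,0,93],[0,0,0,0.96,-0.475,0,93],[0,0,0,0.96,-0.475,0,93],[0,0,0,0.96,-0.475,0,93],[0,0,0,0.96,-0.475,0,93],[0,0,0,0.96,-0.475,0,93]])

```text
t: 9.45
tool_pos: [0.5214, 0.0814, 0.1471]
orientation: [-2.243, -2.198, 0.002]
force: [0.2, -0.0, -0.5]
opening: 0.093
gripper_force: 0.0
```

Call:
move_arm(plan=[[0,0,0,0.96,-0.475,0,93],[0,0,0,0.96,-0.475,0,93],[0,0,0,0.96,-0.475,0,93],[0,0,0,0.96,-0.475,0,93],[0,0,0,0.96,-0.475,0,93],[0,0,0,0.96,-0.475,0,93],[0,0,0,0.96,-0.475,0,93],[0,0,0,0.96,-0.475,0,93],[0,0,0,0.96,-0.475,0,93],[0,0,0,0.96,-0.475,0,93]])

```text
t: 10.45
tool_pos: [0.4077, 0.3235, 0.1471]
orientation: [-2.244, -2.198, 0.003]
force: [0.9, -0.2, -0.7]
opening: 0.093
gripper_force: 0.0
```

```bash
python3 - <<'E'
from h import *
c=cam('wrist','wr3'); H=hsv(c)
print('spool');blob(c,(H[...,2]>180)&(H[...,1]<70),.022,(.41,.322))
print('blue');blob(c,(H[...,0]>105)&(H[...,0]<130)&(H[...,1]>80)&(H[...,2]>60),.018,(.58,.27),.1,1500)
go(.41,.3225,.018,89)
E
```

```text
spool
[327. 228.] 3119 rect [409.7 324.7] [52. 52.] 88.8 circ [409.8 324.5] 26.5 mean [409.8 325. ] axis 139.8
blue
[539. 266.] 17494 rect [580.3 271.9] [130.2 126.4] 2.3 circ [579.6 284.3] 81.9 mean [582.4 287.9] axis 169.9
t 10.5 pos [0.4061 0.3264 0.1472] psi 88.9 zaxis [-0.002  0.001 -1.   ] open 0.0929 grip 0.0 F [-1.9  1.  -0.5] q6 0.6
  shift now [-0.16  0.17  5.17]  turn [-0.02 -0.01 -0.02]  shift after [-0.15  0.16  5.17]
```

View pics/wr3.png

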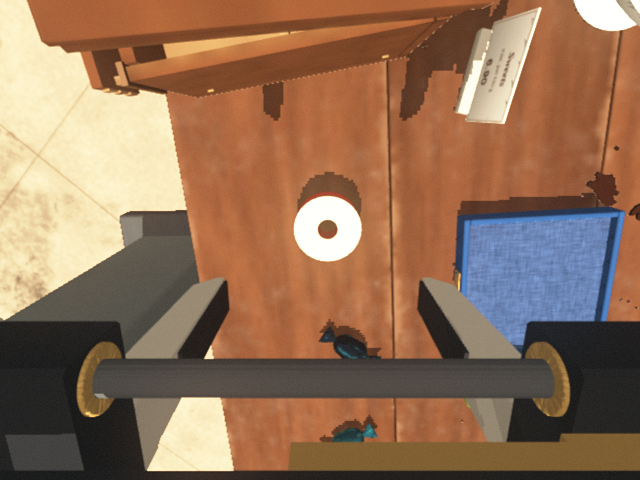

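The view shows the red spool at (327,228), with the chest drawer well clear above it at v<95. The blue tray is right at (540,270) and the navy sweet is at (350,347).

Call:
move_arm(plan=[[0,0,0,-0.02,0.14,0.5,93],[0,0,0,0,0,0.7,93],[0,0,0,0,0,0.7,93],[0,0,0,0,0,0.7,93],[0,0,0,0,0,0.7,93],[0,0,0,0,0,0.7,93],[0,0,0,0,0,0.7,93],[0,0,0,0,0,0.4,93],[0,0,0,0,0,0,93],[0,0,0,0,0,0,45]], force=15)

```text
t: 11.5
tool_pos: [0.4125, 0.3218, 0.0207]
orientation: [-2.245, -2.198, 0.001]
force: [-0.7, -0.2, -0.2]
opening: 0.0883
gripper_force: 0.0
```

Call:
move_arm(plan=[[0,0,0,0,0,0,40],[0,0,0,0,0,0,40],[0,0,0,0,0,0,40],[0,0,0,0,0,0,40],[0,0,0,0,0,-0.5,40],[0,0,0,0,0,-0.7,40],[0,0,0,0,0,-0.7,40],[0,0,0,0,0,-0.7,40],[0,0,0,0,0,-0.7,40],[0,0,0,0,0,-0.7,40]])

```text
t: 12.5
tool_pos: [0.4124, 0.3225, 0.1226]
orientation: [2.244, 2.199, 0.001]
force: [-0.6, 0.6, -0.3]
opening: 0.0514
gripper_force: 15.0
```

```bash
python3 - <<'E'
from h import *
go(.638,-.245,.12,89)
E
```

```text
t 12.5 pos [0.4124 0.3225 0.1226] psi 88.8 zaxis [ 0.001  0.    -1.   ] open 0.0514 grip 15.0 F [-0.6  0.6 -0.3] q6 0.59
  shift now [-22.51   9.48   0.1 ]  turn [ 0.01 -0.   -0.03]  shift after [-22.54   9.42   0.11]
```

Call:
move_arm(plan=[[0,0,0,-0.98,0.41,0,40],[0,0,0,-0.98,0.41,0,40],[0,0,0,-0.98,0.41,0,40],[0,0,0,-0.98,0.41,0,40],[0,0,0,-0.98,0.41,0,40],[0,0,0,-0.98,0.41,0,40],[0,0,0,-0.98,0.41,0,40],[0,0,0,-0.98,0.41,0,40],[0,0,0,-0.98,0.41,0,40],[0,0,0,-0.98,0.41,0,40]])

```text
t: 13.5
tool_pos: [0.5103, 0.0743, 0.122]
orientation: [2.243, 2.198, 0.001]
force: [0.5, -0.1, -0.7]
opening: 0.0511
gripper_force: 15.0
```

Call:
move_arm(plan=[[0,0,0,-0.98,0.41,0,40],[0,0,0,-0.98,0.41,0,40],[0,0,0,-0.98,0.41,0,40],[0,0,0,-0.98,0.41,0,40],[0,0,0,-0.98,0.41,0,40],[0,0,0,-0.98,0.41,0,40],[0,0,0,-0.98,0.41,0,40],[0,0,0,-0.98,0.41,0,40],[0,0,0,-0.98,0.41,0,40],[0,0,0,-0.98,0.41,0,40]])

```text
t: 14.5
tool_pos: [0.6078, -0.1728, 0.1219]
orientation: [2.244, 2.198, 0.0]
force: [-0.0, -0.8, 0.5]
opening: 0.0517
gripper_force: 15.0
```

Call:
move_arm(plan=[[0,0,0,-0.97,0.41,0,40],[0,0,0,-0.97,0.41,0,40],[0,0,0,-0.97,0.41,0,40],[0,0,0,0,0,0.3,40],[0,0,0,0,0,0.5,40],[0,0,0,0,0,0.5,40],[0,0,0,0,0,0.5,40],[0,0,0,0,0,0,40],[0,0,0,0,0,0,40],[0,0,0,0,0,0,40]])

```text
t: 15.5
tool_pos: [0.637, -0.245, 0.0766]
orientation: [2.243, 2.198, 0.001]
force: [-0.0, -0.1, -0.7]
opening: 0.0513
gripper_force: 15.0
```

```bash
python3 - <<'E'
from h import *
go(.638,-.245,.031,89)
E
```

```text
t 15.5 pos [ 0.637  -0.245   0.0766] psi 88.9 zaxis [ 0.001 -0.    -1.   ] open 0.0513 grip 15.0 F [-0.  -0.1 -0.7] q6 -0.42
  shift now [-0.    0.04  1.82]  turn [ 0.01  0.   -0.02]  shift after [-0.    0.04  1.82]
```

Call:
move_arm(plan=[[0,0,0,0,0,0.4,40],[0,0,0,0,0,0.5,40],[0,0,0,0,0,0.5,40],[0,0,0,0,0,0.4,40],[0,0,0,0,0,0,40],[0,0,0,0,0,0,40],[0,0,0,0,0,0,54],[0,0,0,0,0,0,60],[0,0,0,0,0,0,66],[0,0,0,0,0,0,70]])

```text
t: 16.5
tool_pos: [0.6366, -0.2451, 0.0309]
orientation: [-2.244, -2.199, -0.0]
force: [0.1, 0.3, -0.4]
opening: 0.0684
gripper_force: 0.0
```

Call:
move_arm(plan=[[0,0,0,0,0,-0.2,70],[0,0,0,0,0,-0.5,70],[0,0,0,0,0,-0.8,70],[0,0,0,0,0,-0.8,80],[0,0,0,0,0,-0.8,93],[0,0,0,0,0,-0.8,93],[0,0,0,0,0,-0.8,93],[0,0,0,0,0,0,93],[0,0,0,0,0,0,93],[0,0,0,0,0,0,93]])

```text
t: 17.5
tool_pos: [0.6359, -0.2448, 0.1471]
orientation: [-2.243, -2.197, 0.001]
force: [-0.7, 0.1, -0.5]
opening: 0.0927
gripper_force: 0.0
```

```bash
python3 - <<'E'
from h import *
c=cam('wrist'); H=hsv(c)
print('spool');blob(c,(H[...,2]>190)&(H[...,1]<70),.032,(.637,-.2),.07)
go(.425,.102,.15,60)
E
```

```text
spool
[322. 118.] 4229 rect [ 635.5 -161.6] [49.8 52.4] 88.7 circ [ 635.6 -161.1] 26.5 mean [ 635.6 -160.7] axis 175.8
[323. 229.] 3331 rect [ 634.8 -241.4] [51.8 51.8] 88.8 circ [ 634.9 -241.7] 26.6 mean [ 634.9 -241.1] axis 150.8
t 17.55 pos [ 0.6358 -0.2447  0.1467] psi 88.8 zaxis [-0.002  0.001 -1.   ] open 0.0931 grip 0.0 F [0.7 1.  0.6] q6 -0.42
  shift now [13.69 -8.71 -0.1 ]  turn [-0.02 -0.    4.8 ]  shift after [  7.8  -14.23  -0.13]
```

Call:
move_arm(plan=[[0,0,0,0.98,-0.62,0,93],[0,0,0,0.98,-0.62,0,93],[0,0,0,0.98,-0.62,0,93],[0,0,0,0.98,-0.62,0,93],[0,0,0,0.98,-0.62,0,93],[0,0,0,0.98,-0.62,0,93],[0,0,0,0.98,-0.62,0,93],[0,0,0,0.98,-0.62,0,93],[0,0,0,0.98,-0.62,0,93],[0,0,0,0.98,-0.62,0,93]])

```text
t: 18.55
tool_pos: [0.4851, 0.004, 0.1472]
orientation: [-2.243, -2.197, 0.002]
force: [0.3, 0.1, -0.5]
opening: 0.0932
gripper_force: 0.0
```

Call:
move_arm(plan=[[0,0,0,0.98,-0.62,0,93],[0,0,0,0.98,-0.62,0,93],[0,0,0,0.98,-0.62,0,93],[0,0,0,0.98,-0.62,0,93],[0,0,0.9,0,0,0,93],[0,0,0.9,0,0,0,93],[0,0,0.9,0,0,0,93],[0,0,0.9,0,0,0,93],[0,0,0.9,0,0,0,93],[0,0,0.9,0,0,0,93]])

```text
t: 19.55
tool_pos: [0.4259, 0.1022, 0.1472]
orientation: [-2.771, -1.48, 0.003]
force: [-0.2, -0.8, 0.4]
opening: 0.0931
gripper_force: 0.0
```

Call:
move_arm(plan=[[0,0,0.9,0,0,0,93],[0,0,0.9,0,0,0,93],[0,0,0.9,0,0,0,93],[0,0,0.9,0,0,0,93],[0,0,0,0,0,0,93],[0,0,0,0,0,0,93],[0,0,0,0,0,0,80],[0,0,0,0,0,0,70],[0,0,0,0,0,0,70],[0,0,0,0,0,0,70]])

```text
t: 20.55
tool_pos: [0.4267, 0.1023, 0.1484]
orientation: [-2.997, -0.941, -0.0]
force: [1.2, -0.1, 0.2]
opening: 0.0708
gripper_force: 0.0
```

```bash
python3 - <<'E'
from h import *
c=cam('wrist','wr4'); H=hsv(c)
print('teal');blob(c,(H[...,0]>80)&(H[...,0]<112)&(H[...,1]>90)&(H[...,2]>25),.009,(.425,.102),.05)
print('white');blob(c,(H[...,2]>150)&(H[...,1]<60),.018,(.6,.03),.12,3000)
go(.425,.102,.015,32)
E
```

```text
teal
[327. 197.] 192 rect [446.8 112.4] [12.2 14.5] 34.8 circ [448.  113.8] 8.0 mean [447.6 113. ] axis 103.3
[323. 232.] 826 rect [420.7  97.9] [42.2 19.1] 32.2 circ [420.4  98.4] 21.7 mean [422.3  99. ] axis -155.4
white
[544.  78.] 28481 rect [618.3  31.6] [169.6 119.1] 80.2 circ [589.1  36.4] 89.0 mean [607.4  34.8] axis 95.0
t 20.6 pos [0.4267 0.1023 0.1484] psi 34.8 zaxis [ 0.  0. -1.] open 0.0699 grip 0.0 F [ 0.8 -0.3  0.9] q6 1.08
  shift now [-0.06 -0.03  5.34]  turn [-0.   -0.    0.47]  shift after [-0.06 -0.03  5.34]
```

View pics/wr4.png

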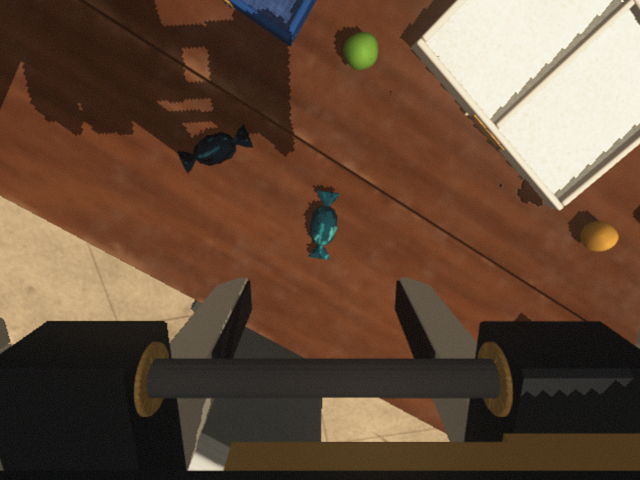

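The teal sweet runs from about (327,187) to (319,259), with its body centre near (324,224) and almost in line with the fingers. The white tray is at upper right and the navy sweet at (214,149).

```bash
python3 - <<'E'
from h import *
c=cam('wrist'); r=ray(c,[[327,187],[319,259],[324,224]],.009); r2=ray(c,[[324,224]],.015); d=r[0]-r[1]
print(r.round(4).tolist(),r2.round(4),np.linalg.norm(d),np.degrees(np.arctan2(d[1],d[0])))
r=ray(c,[[183,160],[249,136],[216,149]],.009); d=r[1]-r[0]; print('navy',r.round(4).tolist(),np.linalg.norm(d),np.degrees(np.arctan2(d[1],d[0])))
go((r2[0,0]),r2[0,1],.015,30)
m=ray(c,[[416,47],[560,209]],.018); print('white tray left edge',m.round(4).tolist())
E
```

```text
[[0.4545, 0.1177, 0.009], [0.4006, 0.0883, 0.009], [0.4281, 0.1022, 0.009]] [[0.4293 0.1031 0.015 ]] 0.06142740393325609 28.623120909140916
navy [[0.4076, 0.2224, 0.009], [0.4525, 0.1895, 0.009], [0.4296, 0.2054, 0.009]] 0.05573632888642218 -36.23997455674098
t 20.65 pos [0.4267 0.1023 0.1484] psi 34.8 zaxis [ 0. -0. -1.] open 0.07 grip 0.0 F [-1.   0.4  0.5] q6 1.08
  shift now [0.11 0.03 5.34]  turn [ 0.   -0.    0.81]  shift after [0.11 0.02 5.34]
white tray left edge [[0.5716, 0.1237, 0.018], [0.5459, -0.042, 0.018]]
```

Call:
move_arm(plan=[[0,0,0.9,0.05,0.02,0.5,70],[0,0,0,0,0,0.7,70],[0,0,0,0,0,0.7,70],[0,0,0,0,0,0.7,70],[0,0,0,0,0,0.7,70],[0,0,0,0,0,0.7,70],[0,0,0,0,0,0.7,70],[0,0,0,0,0,0.65,70],[0,0,0,0,0,0,70],[0,0,0,0,0,0,40]], force=8)

```text
t: 21.65
tool_pos: [0.4278, 0.1026, 0.0148]
orientation: [-3.038, -0.798, 0.001]
force: [0.4, -0.8, -0.2]
opening: 0.0654
gripper_force: 0.0
```

Call:
move_arm(plan=[[0,0,0,0,0,0,20],[0,0,0,0,0,0,5],[0,0,0,0,0,0,5],[0,0,0,0,0,0,5],[0,0,0,0,0,0,5],[0,0,0,0,0,-0.5,5],[0,0,0,0,0,-0.7,5],[0,0,0,0,0,-0.7,5],[0,0,0,0,0,-0.7,5],[0,0,0,0,0,-0.7,5]])

```text
t: 22.65
tool_pos: [0.4281, 0.1026, 0.0988]
orientation: [3.039, 0.798, 0.001]
force: [0.7, 0.5, 0.3]
opening: 0.022
gripper_force: 8.0
```

```bash
python3 - <<'E'
from h import *
c=cam('wrist','wr5'); go(.625,.072,.1,80)
E
```

```text
t 22.7 pos [0.43   0.1028 0.1019] psi 29.4 zaxis [ 0.005  0.001 -1.   ] open 0.0224 grip 8.0 F [2.1 0.1 3.3] q6 1.18
  shift now [6.19 4.91 0.11]  turn [ 0.04 -0.03 -8.43]  shift after [0.14 7.9  0.08]
```

View pics/wr5.png

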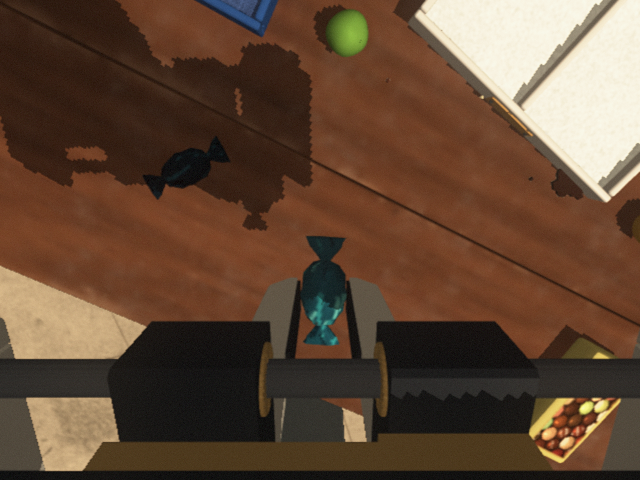

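The teal sweet is held square across its middle at (323,290). I'll turn it and carry it to the +y bay.

Call:
move_arm(plan=[[0,0,-0.85,0,0,0,5],[0,0,-0.85,0,0,0,5],[0,0,-0.85,0,0,0,5],[0,0,-0.85,0,0,0,5],[0,0,-0.85,0,0,0,5],[0,0,-0.85,0,0,0,5],[0,0,-0.85,0,0,0,5],[0,0,-0.85,0,0,0,5],[0,0,-0.85,0,0,0,5],[0,0,-0.85,0,0,0,5]])

```text
t: 23.7
tool_pos: [0.428, 0.1026, 0.0974]
orientation: [2.395, 2.033, 0.0]
force: [-0.3, 0.3, -0.7]
opening: 0.0222
gripper_force: 8.0
```

Call:
move_arm(plan=[[0,0,0,0,0.88,0,5],[0,0,0,0,0.88,0,5],[0,0,0,0,0.88,0,5],[0,0,0,0,0.88,0,5],[0,0,0,0,0.88,0,5],[0,0,0,0,0.88,0,5],[0,0,0,0,0.88,0,5],[0,0,0,0,0.88,0,5],[0,0,0,0,0.88,0,5],[0,0,0,0,0,0,5]])

```text
t: 24.7
tool_pos: [0.6251, 0.069, 0.0973]
orientation: [2.399, 2.027, 0.001]
force: [0.0, 0.7, -0.5]
opening: 0.0221
gripper_force: 8.0
```

```bash
python3 - <<'E'
from h import *
go(.625,.072,.0265,80)
E
```

```text
t 24.7 pos [0.6251 0.069  0.0973] psi 80.4 zaxis [ 0.001 -0.    -1.   ] open 0.0221 grip 8.0 F [ 0.   0.7 -0.5] q6 0.2
  shift now [ 0.12 -0.03  2.83]  turn [ 0.01 -0.    0.06]  shift after [ 0.12 -0.02  2.83]
```

Call:
move_arm(plan=[[0,0,0,0.1,0,0.4,5],[0,0,0,0,0,0.6,5],[0,0,0,0,0,0.6,5],[0,0,0,0,0,0.6,5],[0,0,0,0,0,0.4,5],[0,0,0,0,0,0.25,5],[0,0,0,0,0,0,5],[0,0,0,0,0,0,24],[0,0,0,0,0,0,30],[0,0,0,0,0,0,36]])

```text
t: 25.7
tool_pos: [0.6238, 0.0721, 0.0261]
orientation: [2.399, 2.028, 0.001]
force: [-0.5, 0.6, 0.0]
opening: 0.0334
gripper_force: 0.0
```

Call:
move_arm(plan=[[0,0,0,0,0,0,45],[0,0,0,0,0,0,45],[0,0,0,0,0,-0.3,45],[0,0,0,0,0,-0.7,45],[0,0,0,0,0,-0.8,45],[0,0,0,0,0,-0.8,50],[0,0,0,0,0,-0.8,60],[0,0,0,0,0,-0.8,70],[0,0,0,0,0,-0.8,70],[0,0,0,0,0,0,70]])

```text
t: 26.7
tool_pos: [0.6263, 0.0722, 0.1566]
orientation: [2.395, 2.025, 0.01]
force: [1.1, -0.3, 0.6]
opening: 0.0696
gripper_force: 0.0
```

```bash
python3 - <<'E'
from h import *
c=cam('wrist','wr6'); go(.43,.206,.15,144)
E
```

```text
t 26.75 pos [0.6253 0.0722 0.1542] psi 80.4 zaxis [ 0.005  0.    -1.   ] open 0.0697 grip 0.0 F [-0.9 -0.7 -0.2] q6 0.2
  shift now [ 3.98 -8.6   0.13]  turn [  0.05   0.02 -10.6 ]  shift after [ 9.47 -0.26  0.17]
```

View pics/wr6.png

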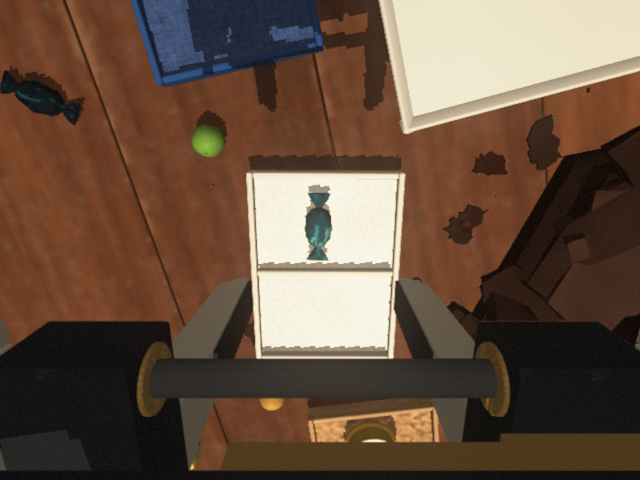

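The teal sweet lies in the upper bay of the white tray at (318,222), clear of the walls and the divider. The navy sweet is at (40,97).

Call:
move_arm(plan=[[0,0,0,0.44,-0.95,0,70],[0,0,0,0.44,-0.95,0,70],[0,0,0,0.44,-0.95,0,70],[0,0,0,0.44,-0.95,0,70],[0,0,0,0.44,-0.95,0,70],[0,0,0,0.44,-0.95,0,70],[0,0,0,0.44,-0.95,0,70],[0,0,0,0.44,-0.95,0,70],[0,0,0,0.44,-0.95,0,70],[0,0,-0.9,0,0,0,70]])

```text
t: 27.75
tool_pos: [0.4265, 0.2065, 0.1497]
orientation: [-2.297, -2.141, 0.003]
force: [-0.2, -0.1, 0.2]
opening: 0.0701
gripper_force: 0.0
```

Call:
move_arm(plan=[[0,0,-1,0,0,0,70],[0,0,-1,0,0,0,70],[0,0,-1,0,0,0,70],[0,0,-1,0,0,0,70],[0,0,-1,0,0,0,70],[0,0,-1,0,0,0,70],[0,0,-1,0,0,0,70],[0,0,-1,0,0,0,70],[0,0,-1,0,0,0,70],[0,0,-0.7,0,0,0,70]])

```text
t: 28.75
tool_pos: [0.4286, 0.205, 0.1499]
orientation: [-0.963, -2.989, 0.001]
force: [0.1, -0.1, -0.4]
opening: 0.0702
gripper_force: 0.0
```

```bash
python3 - <<'E'
from h import *
c=cam('wrist','wr7'); H=hsv(c)
print('navy');blob(c,(H[...,2]<75)&(H[...,0]>90)&(H[...,0]<130),.009,(.43,.206),.05)
go(.43,.206,.0145,144)
E
```

```text
navy
[324. 198.] 102 rect [408.6 217.3] [8.9 9.9] 54.4 circ [408.3 217.4] 6.4 mean [408.5 218.5] axis -177.1
[323. 233.] 236 rect [432.9 201.1] [13.3 19. ] 64.8 circ [432.2 201.7] 10.5 mean [432.4 201. ] axis 174.0
[325. 252.] 93 rect [445.6 192.6] [9.3 8.9] 54.2 circ [446.4 192.1] 5.8 mean [446.5 192.6] axis 94.6
t 28.8 pos [0.4286 0.205  0.1498] psi 144.5 zaxis [-0.002 -0.001 -1.   ] open 0.0701 grip 0.0 F [-0.2 -0.5  0.3] q6 -0.61
  shift now [-0.03  0.07  5.41]  turn [-0.01 -0.01  0.08]  shift after [-0.02  0.06  5.41]
```

View pics/wr7.png

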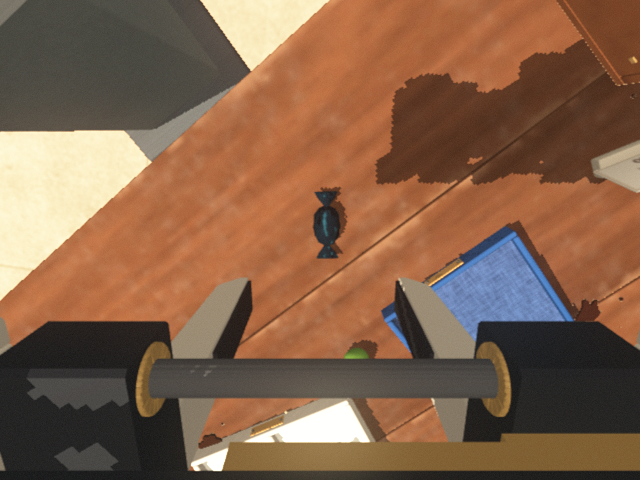

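The navy sweet stands upright in view at (326,225), in line with the fingers and clear of the tray and the green ball.

Call:
move_arm(plan=[[0,0,0,0.03,0.05,0.55,70],[0,0,0,0,0,0.7,70],[0,0,0,0,0,0.7,70],[0,0,0,0,0,0.7,70],[0,0,0,0,0,0.7,70],[0,0,0,0,0,0.7,70],[0,0,0,0,0,0.7,70],[0,0,0,0,0,0.65,70],[0,0,0,0,0,0,70],[0,0,0,0,0,0,40]])

```text
t: 29.8
tool_pos: [0.4286, 0.2065, 0.0151]
orientation: [-0.972, -2.986, 0.002]
force: [0.3, 0.4, 0.4]
opening: 0.0661
gripper_force: 0.0
```

Call:
move_arm(plan=[[0,0,0,0,0,0,20],[0,0,0,0,0,0,5],[0,0,0,0,0,0,5],[0,0,0,0,0,0,5],[0,0,0,0,0,0,5],[0,0,0,0,0,-0.5,5],[0,0,0,0,0,-0.7,5],[0,0,0,0,0,-0.7,5],[0,0,0,0,0,-0.7,5],[0,0,0,0,0,-0.7,5]])

```text
t: 30.8
tool_pos: [0.4296, 0.2068, 0.1001]
orientation: [0.97, 2.987, 0.001]
force: [0.4, 0.6, 1.3]
opening: 0.0051
gripper_force: 0.0
```

```bash
python3 - <<'E'
from h import *
go(.611,-.010,.1,80)
E
```

```text
t 30.8 pos [0.4296 0.2068 0.1001] psi 144.0 zaxis [ 0.001  0.    -1.   ] open 0.0051 grip 0.0 F [0.4 0.6 1.3] q6 -0.6
  shift now [-1.097e+01 -2.760e+00  1.000e-02]  turn [1.000e-02 0.000e+00 1.067e+01]  shift after [-7.28  8.65  0.01]
```

The grasp came up empty: opening 5 mm and no grip force. I'll open and look.

Call:
move_arm(plan=[[0,0,0,0,0,-0.5,20],[0,0,0,0,0,-0.5,40],[0,0,0,0,0,-0.5,60],[0,0,0,0,0,-0.5,70],[0,0,0,0,0,0,70],[0,0,0,0,0,0,70],[0,0,0,0,0,0,70],[0,0,0,0,0,0,70],[0,0,0,0,0,0,70],[0,0,0,0,0,0,70]])

```text
t: 31.8
tool_pos: [0.4292, 0.2066, 0.148]
orientation: [-0.97, -2.988, 0.001]
force: [-0.1, 0.3, 0.1]
opening: 0.0696
gripper_force: 0.0
```

```bash
python3 - <<'E'
from h import *
c=cam('wrist'); cv2.imwrite('pics/wr8.png',cv2.resize(c['frame'][130:330,180:480,::-1],(750,500),interpolation=cv2.INTER_CUBIC))
P=pts(c)
q=P[180:265,305:350]; q=q[q[...,2]>.006]; print(len(q),np.percentile(q[:,2],[50,90,98]),q.mean(0).round(4))
go(.43,.206,.0145,144)
E
```

```text
1306 [0.01234822 0.01617871 0.01785457] [0.4257 0.208  0.015 ]
t 31.85 pos [0.4293 0.2067 0.1481] psi 144.0 zaxis [-0.001 -0.    -1.   ] open 0.0698 grip 0.0 F [-0. -1. -1.] q6 -0.6
  shift now [-0.04 -0.    5.34]  turn [-0. -0.  0.]  shift after [-0.04 -0.    5.34]
```

View pics/wr8.png

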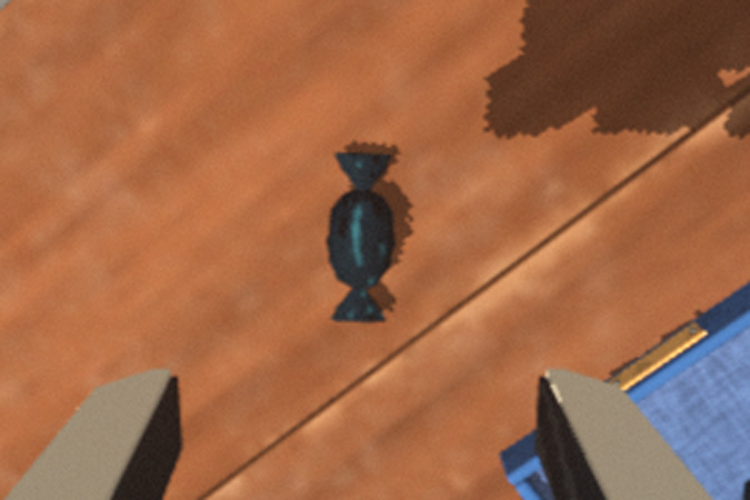

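The sweet is undisturbed, with its centre at about (324,225) in the full image. The fingers probably had not finished closing before the lift, so I retry with a narrower opening and a longer close.

Call:
move_arm(plan=[[0,0,0,0,0,0.55,50],[0,0,0,0,0,0.7,50],[0,0,0,0,0,0.7,50],[0,0,0,0,0,0.7,50],[0,0,0,0,0,0.7,50],[0,0,0,0,0,0.7,50],[0,0,0,0,0,0.7,50],[0,0,0,0,0,0.6,50],[0,0,0,0,0,0,50],[0,0,0,0,0,0,30]], force=10)

```text
t: 32.85
tool_pos: [0.4287, 0.2065, 0.0136]
orientation: [-0.97, -2.987, 0.002]
force: [0.0, -0.2, 0.3]
opening: 0.0456
gripper_force: 0.0
```

Call:
move_arm(plan=[[0,0,0,0,0,0,15],[0,0,0,0,0,0,5],[0,0,0,0,0,0,5],[0,0,0,0,0,0,5],[0,0,0,0,0,0,5],[0,0,0,0,0,0,5],[0,0,0,0,0,0,5],[0,0,0,0,0,0,5],[0,0,0,0,0,0,5],[0,0,0,0,0,0,5]])

```text
t: 33.85
tool_pos: [0.4296, 0.2068, 0.0148]
orientation: [0.97, 2.988, 0.0]
force: [-0.2, -0.2, 2.5]
opening: 0.022
gripper_force: 10.0
```

Call:
move_arm(plan=[[0,0,0,0,0,-0.2,5],[0,0,0,0,0,-0.4,5],[0,0,0,0,0,-0.5,5],[0,0,0,0,0,-0.6,5],[0,0,0,0,0,-0.6,5],[0,0,0,0,0,-0.6,5],[0,0,0,0,0,-0.5,5],[0,0,0,0,0,0,5],[0,0,0,0,0,0,5],[0,0,0,0,0,0,5]])

```text
t: 34.85
tool_pos: [0.4289, 0.2065, 0.0989]
orientation: [-0.97, -2.987, 0.001]
force: [-0.3, -0.3, -0.9]
opening: 0.022
gripper_force: 10.0
```

```bash
python3 - <<'E'
from h import *
go(.611,-.010,.1,80)
E
```

```text
t 34.85 pos [0.4289 0.2065 0.0989] psi 144.0 zaxis [-0.001 -0.    -1.   ] open 0.022 grip 10.0 F [-0.3 -0.3 -0.9] q6 -0.6
  shift now [-10.98  -2.73  -0.05]  turn [-1.000e-02 -0.000e+00  1.067e+01]  shift after [-7.26  8.68 -0.04]
```

Call:
move_arm(plan=[[0,0,0,-1,-0.25,0,5],[0,0,0,-1,-0.25,0,5],[0,0,0,-1,-0.25,0,5],[0,0,0,-1,-0.25,0,5],[0,0,0,-1,-0.25,0,5],[0,0,0,-1,-0.25,0,5],[0,0,0,-1,-0.25,0,5],[0,0,0,-1,-0.25,0,5],[0,0,0,-1,-0.25,0,5],[0,0,0,-1,-0.25,0,5]])

```text
t: 35.85
tool_pos: [0.5949, 0.0084, 0.0982]
orientation: [-0.97, -2.986, 0.001]
force: [0.3, 0.6, 0.5]
opening: 0.022
gripper_force: 10.0
```

Call:
move_arm(plan=[[0,0,0,-1,-0.25,0,5],[0,0,1,0,0,0,5],[0,0,1,0,0,0,5],[0,0,1,0,0,0,5],[0,0,1,0,0,0,5],[0,0,1,0,0,0,5],[0,0,1,0,0,0,5],[0,0,1,0,0,0,5],[0,0,1,0,0,0,5],[0,0,1,0,0,0,5]])

```text
t: 36.85
tool_pos: [0.6107, -0.0104, 0.0982]
orientation: [-2.224, -2.216, 0.002]
force: [-0.6, -0.6, -0.2]
opening: 0.0222
gripper_force: 10.0
```

Call:
move_arm(plan=[[0,0,0.9,0,0,0,5],[0,0,0.8,0,0,0,5],[0,0,0,0,0,0.4,5],[0,0,0,0,0,0.4,5],[0,0,0,0,0,0.4,5],[0,0,0,0,0,0.3,5],[0,0,0,0,0,0,5],[0,0,0,0,0,0,5],[0,0,0,0,0,0,5],[0,0,0,0,0,0,5]])

```text
t: 37.85
tool_pos: [0.6121, -0.0105, 0.0629]
orientation: [2.409, 2.015, 0.001]
force: [-0.2, 0.4, -0.4]
opening: 0.022
gripper_force: 10.0
```

```bash
python3 - <<'E'
from h import *
go(.611,-.010,.0265,80)
E
```

```text
t 37.85 pos [ 0.6121 -0.0105  0.0629] psi 79.8 zaxis [ 0.001 -0.    -1.   ] open 0.022 grip 10.0 F [-0.2  0.4 -0.4] q6 0.08
  shift now [ 0.01 -0.05  1.45]  turn [ 0.01 -0.   -0.03]  shift after [ 0.01 -0.05  1.45]
```

Call:
move_arm(plan=[[0,0,0,0,0,0.4,5],[0,0,0,0,0,0.5,5],[0,0,0,0,0,0.35,5],[0,0,0,0,0,0.2,5],[0,0,0,0,0,0,5],[0,0,0,0,0,0,5],[0,0,0,0,0,0,24],[0,0,0,0,0,0,30],[0,0,0,0,0,0,36],[0,0,0,0,0,0,45]])

```text
t: 38.85
tool_pos: [0.6117, -0.0104, 0.0261]
orientation: [2.409, 2.016, 0.0]
force: [1.1, 0.6, 0.5]
opening: 0.0402
gripper_force: 0.0
```

Call:
move_arm(plan=[[0,0,0,0,0,0,45],[0,0,0,0,0,-0.3,45],[0,0,0,0,0,-0.7,45],[0,0,0,0,0,-0.8,50],[0,0,0,0,0,-0.8,60],[0,0,0,0,0,-0.8,70],[0,0,0,0,0,-0.8,80],[0,0,0,0,0,-0.8,80],[0,0,0,0,0,0,80],[0,0,0,0,0,0,80]])

```text
t: 39.85
tool_pos: [0.6119, -0.0105, 0.1513]
orientation: [2.409, 2.015, 0.001]
force: [-0.8, -0.6, -0.3]
opening: 0.0802
gripper_force: 0.0
```

```bash
python3 - <<'E'
from h import *
c=cam('wrist','wr9'); cv2.imwrite('pics/wr9.png',c['frame'][:,:,::-1]); go(.41,-.1305,.15,0)
E
```

```text
t 39.9 pos [ 0.6112 -0.0104  0.1501] psi 79.8 zaxis [-0.001  0.    -1.   ] open 0.0798 grip 0.0 F [ 0.5 -0.1 -1.2] q6 0.08
  shift now [-6.15 -7.07  0.01]  turn [-1.00e-02  1.00e-02  1.33e+01]  shift after [-8.05  4.8   0.  ]
```

View pics/wr9.png

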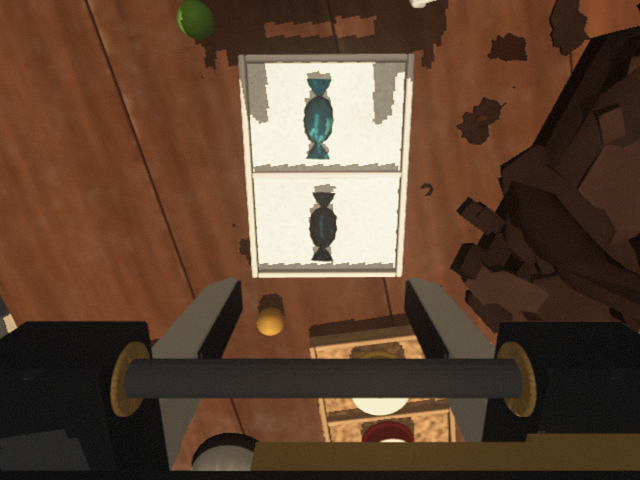

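Both sweets lie flat in their bays, teal at (318,115) and navy at (323,226). Next is the wafer pack.

Call:
move_arm(plan=[[0,0,0,-0.77,-0.88,0,93],[0,0,0,-0.77,-0.88,0,93],[0,0,0,-0.77,-0.88,0,93],[0,0,0,-0.77,-0.88,0,93],[0,0,0,-0.77,-0.88,0,93],[0,0,0,-0.77,-0.88,0,93],[0,0,0,-0.77,-0.88,0,93],[0,0,0,-0.77,-0.88,0,93],[0,0,1,0,0,0,93],[0,0,1,0,0,0,93]])

```text
t: 40.9
tool_pos: [0.4097, -0.1311, 0.1493]
orientation: [-2.611, -1.744, 0.002]
force: [-0.1, 0.4, 0.8]
opening: 0.0931
gripper_force: 0.0
```

Call:
move_arm(plan=[[0,0,1,0,0,0,93],[0,0,1,0,0,0,93],[0,0,1,0,0,0,93],[0,0,1,0,0,0,93],[0,0,1,0,0,0,93],[0,0,1,0,0,0,93],[0,0,1,0,0,0,93],[0,0,1,0,0,0,93],[0,0,1,0,0,0,93],[0,0,1,0,0,0,93]])

```text
t: 41.9
tool_pos: [0.4102, -0.1305, 0.1492]
orientation: [-3.133, -0.208, 0.004]
force: [0.2, 1.0, 0.0]
opening: 0.0928
gripper_force: 0.0
```

Call:
move_arm(plan=[[0,0,1,0,0,0,93],[0,0,0.3,0,0,0,93],[0,0,0,0,0,0,93],[0,0,0,0,0,0,93],[0,0,0,0,0,0,93],[0,0,0,0,0,0,93],[0,0,0,0,0,0,93],[0,0,0,0,0,0,93],[0,0,0,0,0,0,93],[0,0,0,0,0,0,93]])

```text
t: 42.9
tool_pos: [0.4112, -0.131, 0.1509]
orientation: [3.142, 0.001, 0.0]
force: [0.3, 0.5, -0.7]
opening: 0.0929
gripper_force: 0.0
```

```bash
python3 - <<'E'
from h import *
c=cam('wrist','wr10'); P=pts(c)
m=(P[...,2]>.016)&(P[...,2]<.04)&(abs(P[...,1]+.13)<.05)&(abs(P[...,0]-.41)<.09)
print('wafer');blob(c,m,.022,(.41,-.13),.06,800)
go(.41,-.1305,.017,0)
E
```

```text
wafer
[320. 225.] 6506 rect [ 411.9 -129.5] [45.1 94.6] 89.9 circ [ 412.  -129.5] 51.1 mean [ 414.1 -129.4] axis 179.9
t 42.95 pos [ 0.4112 -0.131   0.1509] psi 0.0 zaxis [ 0. -0. -1.] open 0.0932 grip 0.0 F [0.1 0.2 0.3] q6 1.14
  shift now [-0.05 -0.02  5.36]  turn [ 0. -0.  0.]  shift after [-0.05 -0.02  5.36]
```

View pics/wr10.png

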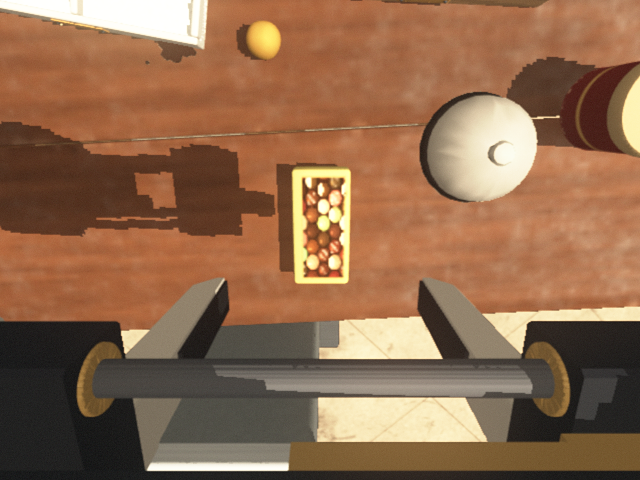

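The wafer pack at (321,225) is square to the fingers, and the dome at (480,147) is clear of the right finger.

Call:
move_arm(plan=[[0,0,0,0.03,-0.05,0.5,88],[0,0,0,0,0,0.7,80],[0,0,0,0,0,0.7,75],[0,0,0,0,0,0.7,75],[0,0,0,0,0,0.7,75],[0,0,0,0,0,0.7,75],[0,0,0,0,0,0.7,75],[0,0,0,0,0,0.65,75],[0,0,0,0,0,0,75],[0,0,0,0,0,0,55]], force=20)

```text
t: 43.95
tool_pos: [0.4114, -0.1294, 0.0167]
orientation: [-3.141, -0.001, 0.002]
force: [0.0, -0.3, 0.6]
opening: 0.0707
gripper_force: 0.0
```

Call:
move_arm(plan=[[0,0,0,0,0,0,40],[0,0,0,0,0,0,35],[0,0,0,0,0,0,35],[0,0,0,0,0,0,35],[0,0,0,0,0,0,35],[0,0,0,0,0,0,35],[0,0,0,0,0,-0.3,35],[0,0,0,0,0,-0.6,35],[0,0,0,0,0,-0.7,35],[0,0,0,0,0,-0.7,35]])

```text
t: 44.95
tool_pos: [0.4115, -0.1295, 0.0753]
orientation: [-3.141, -0.001, 0.001]
force: [0.3, -0.8, -0.1]
opening: 0.0465
gripper_force: 20.0
```

Call:
move_arm(plan=[[0,0,0,0,0,-0.6,35],[0,0,0,0,0,-0.6,35],[0,0,0,0,0,-0.5,35],[0,0,0,0,0,0,35],[0,0,0,0,0,0,35],[0,0,0,0,0,0,35],[0,0,0,0,0,0,35],[0,0,0,0,0,0,35],[0,0,0,0,0,0,35],[0,0,0,0,0,0,35]])

```text
t: 45.95
tool_pos: [0.4118, -0.1296, 0.1169]
orientation: [-3.141, -0.001, 0.0]
force: [-0.7, 0.3, 0.3]
opening: 0.0462
gripper_force: 20.0
```

```bash
python3 - <<'E'
from h import *
go(.581,.267,.12,2.4)
E
```

```text
t 45.95 pos [ 0.4118 -0.1296  0.1169] psi 0.0 zaxis [-0.  0. -1.] open 0.0462 grip 20.0 F [-0.7  0.3  0.3] q6 1.15
  shift now [  6.77 -15.86  -0.12]  turn [-0.   0.  -0.4]  shift after [  7.43 -15.57  -0.12]
```

Call:
move_arm(plan=[[0,0,0,0.42,-0.98,0,35],[0,0,0,0.42,-0.98,0,35],[0,0,0,0.42,-0.98,0,35],[0,0,0,0.42,-0.98,0,35],[0,0,0,0.42,-0.98,0,35],[0,0,0,0.42,-0.98,0,35],[0,0,0,0.42,-0.98,0,35],[0,0,0,0.42,-0.98,0,35],[0,0,0,0.42,-0.98,0,35],[0,0,0,0.42,-0.98,0,35]])

```text
t: 46.95
tool_pos: [0.5171, 0.1165, 0.117]
orientation: [3.142, 0.001, -0.0]
force: [-0.1, -0.2, 0.1]
opening: 0.046
gripper_force: 20.0
```

Call:
move_arm(plan=[[0,0,0,0.43,-0.99,0,35],[0,0,0,0.43,-0.99,0,35],[0,0,0,0.43,-0.99,0,35],[0,0,0,0.43,-0.99,0,35],[0,0,0,0.43,-0.99,0,35],[0,0,0,0.43,-0.99,0,35],[0,0,-0.4,0,0,0,35],[0,0,0,0,0,0,35],[0,0,0,0,0,0,35],[0,0,0,0,0,0,35]])

```text
t: 47.95
tool_pos: [0.5811, 0.2633, 0.117]
orientation: [3.141, 0.064, -0.001]
force: [-0.2, 0.7, -0.7]
opening: 0.0462
gripper_force: 20.0
```

```bash
python3 - <<'E'
from h import *
c=cam('wrist','wr11'); H=hsv(c)
print('blue');blob(c,(H[...,0]>105)&(H[...,0]<130)&(H[...,1]>80)&(H[...,2]>50),.018,(.58,.27),.1,800)
go(.581,.268,.028,2.4)
E
```

```text
blue
[315. 196.] 15318 rect [590.9 267. ] [111.5 129.3] 2.3 circ [590.6 267.3] 84.9 mean [611.7 269.8] axis 97.4
t 48.0 pos [0.5812 0.2633 0.1171] psi 2.4 zaxis [-0. -0. -1.] open 0.0463 grip 20.0 F [ 0.9 -0.5 -0.8] q6 1.87
  shift now [ 0.   -0.19  3.57]  turn [ 0.    0.   -0.01]  shift after [ 0.   -0.19  3.57]
```

View pics/wr11.png

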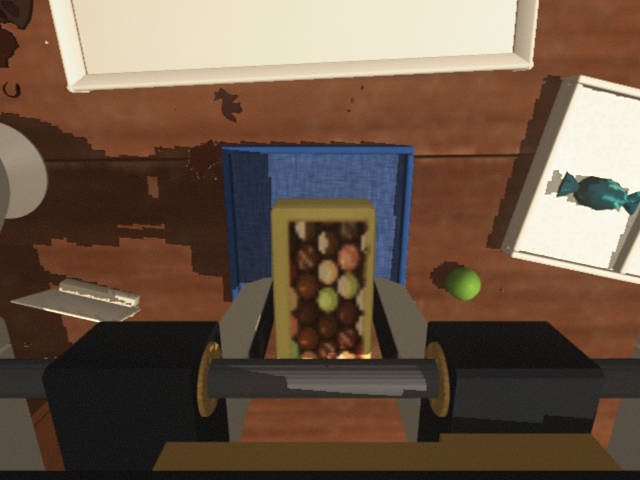

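The pack is held over the blue tray. The tray's far rim runs from (223,148) to (413,147), and the pack is parallel to it. Lowering now.

Call:
move_arm(plan=[[0,0,0,0.04,-0.16,0.4,35],[0,0,0,0,0,0.6,35],[0,0,0,0,0,0.6,35],[0,0,0,0,0,0.6,35],[0,0,0,0,0,0.6,35],[0,0,0,0,0,0.4,35],[0,0,0,0,0,0.25,35],[0,0,0,0,0,0.1,35],[0,0,0,0,0,0,35],[0,0,0,0,0,0,35]])

```text
t: 49.0
tool_pos: [0.5827, 0.2681, 0.029]
orientation: [-3.14, -0.067, -0.002]
force: [-0.3, -0.2, -0.7]
opening: 0.0461
gripper_force: 20.0
```

```bash
python3 - <<'E'
from h import *
go(.582,.267,.0275,2.4)
E
```

```text
t 49.0 pos [0.5827 0.2681 0.029 ] psi 2.4 zaxis [ 0.001  0.    -1.   ] open 0.0461 grip 20.0 F [-0.3 -0.2 -0.7] q6 1.88
  shift now [-0.03  0.04  0.06]  turn [-0.   -0.01  0.  ]  shift after [-0.03  0.04  0.06]
```

Call:
move_arm(plan=[[0,0,0,0,0,0.04,35],[0,0,0,0,0,0,35],[0,0,0,0,0,0,48],[0,0,0,0,0,0,52],[0,0,0,0,0,0,58],[0,0,0,0,0,0,64],[0,0,0,0,0,0,64],[0,0,0,0,0,-0.2,64],[0,0,0,0,0,-0.5,64],[0,0,0,0,0,-0.8,64]])

```text
t: 50.0
tool_pos: [0.5811, 0.2676, 0.0647]
orientation: [3.14, 0.067, -0.003]
force: [0.3, -0.3, 0.1]
opening: 0.0639
gripper_force: 0.0
```

Call:
move_arm(plan=[[0,0,0,0,0,-0.9,70],[0,0,0,0,0,-0.9,80],[0,0,0,0,0,-0.9,93],[0,0,0,-0.6,0,-0.9,93],[0,0,0,-0.8,0,-0.8,93],[0,0,0,-0.8,0,-0.5,93],[0,0,0,-0.8,0,0,93],[0,0,0,-0.6,0,0,93],[0,0,0,0,0,0,93],[0,0,0,0,0,0,93]])

```text
t: 51.0
tool_pos: [0.4926, 0.2643, 0.1885]
orientation: [-3.14, -0.067, -0.003]
force: [1.0, -0.0, 0.7]
opening: 0.0927
gripper_force: 0.0
```

```bash
python3 - <<'E'
from h import *
w=cam('wrist'); s=cam('side')
a=w['frame'][0:400,100:500,::-1]; b=cv2.resize(s['frame'][150:350,170:440,::-1],(400,400*200//270*1),interpolation=cv2.INTER_CUBIC)
b=cv2.copyMakeBorder(b,0,400-b.shape[0],0,0,cv2.BORDER_CONSTANT)
cv2.imwrite('pics/fin.png',np.hstack([a,b]))
P=pts(w); m=(P[...,2]>.026)&(P[...,2]<.045); print('wafer in tray');blob(w,m,.032,(.58,.267),.06,800)
go(.5,.2,.2)
E
```

```text
wafer in tray
[323. 110.] 6948 rect [581.2 267.7] [93.3 45.2] 2.4 circ [581.2 267.8] 50.9 mean [583.3 267.8] axis -177.6
t 51.1 pos [0.4929 0.2642 0.1879] psi 2.4 zaxis [ 0.001  0.    -1.   ] open 0.0932 grip 0.0 F [-0.1  0.1 -0.7] q6 1.93
  shift now [ 0.18  2.58 -0.48]
```

View pics/fin.png

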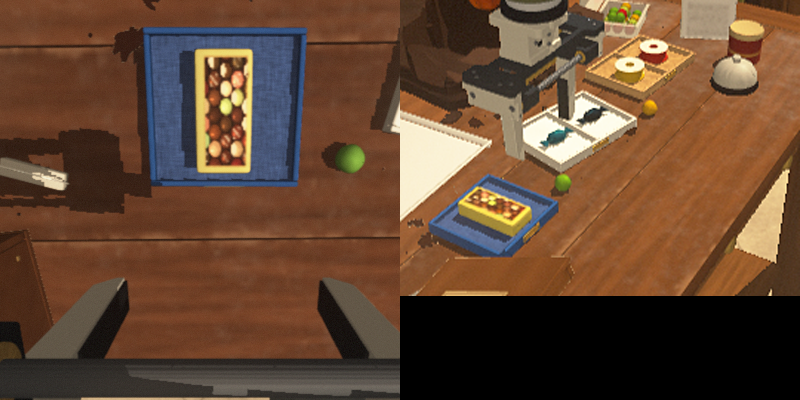

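The final view shows the wafer pack flat inside the blue tray at (224,110), clear of the walls. In the side view both sweets and both spools lie in their bays, and the red tin stands untouched.

```bash
python3 -c "
from plant import close_job
print(close_job())"
```

```text
the job is handed in; nothing more can be done
None
```

The job is handed in: both spools, both sweets and the wafer pack lie flat in their trays, and the arm never went near the red tin or the price card; `close_job` returned no verdict.

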